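Funnel the marbles into the cup past a blocking card

ROBOT

A 6-joint arm with a two-finger parallel gripper is mounted at the origin on the work surface. World frame = base frame: x ahead of the robot, y to its left, z up, the work surface at z = 0. Lengths are in m, angles in degrees, forces in N, time in s.
With the tool pointing down it reaches from about 0.375 to 0.9 m from the base axis. Payload 3.1 kg.
Tool frame: the origin (TCP) lies at the very end of the fingers, on their centre line; the grasp point (between the pads) lies 19 mm behind it (bot.hold_point_z is the z of the grasp point in the tool frame, in m); z points along the fingers, y is the line along which they close (so a half turn about z gives the same grasp; the last joint's range is limited). The gripper opens to 87 mm and grips with 3 to 60 N. Pads are 19 mm wide; open, the fingers measure 117 mm over their backs; the gripper's body (75 mm by 190 mm) begins 51 mm behind the grasp point.
Start: joints at [-83.91, 30.224, 82.088, -0, 67.689, -10.227], TCP at [0.176, -0.6, 0.223] pointing down, gripper open.
Joint ranges: [-176.69, 176.69], [-43.24, 126.21], [12.49, 139.97], [-82, 262], [0, 151.66], [-163.58, 163.58]. Speed limits (degrees/s): [159.86, 159.86, 180, 180, 180, 180].

INTERFACE

Orientations are given as a 3x3 rotation matrix whose columns are the frame's x, y, z axes.
In Python, from rig import bot, capture, camera_model gives the robot as it stands.
- The arm moves only by the tool apply_moves, never from a script. Its argument "plan" is text: rows parted by semicolons, each of 6 numbers parted by spaces: the shift along the tool's x, y, z in units of 0.05 m (1.0 is 0.05 m), then the turn, a rotation vector about the tool's x, y, z in units of 360 degrees (1.0 is 360 degrees). In form: dx dy dz ax ay az; .... A call has 1 to 10 rows; each row shifts and turns the commanded pose from where the row before left it, along the tool's axes as they then stand; what a row does not reach is not made up. A row lasts 1/12 s, in which the tool goes at most 41.7 mm and 7.16 degrees, less where a joint would pass 70% of its speed; a pose out of reach is approached as far as the arm can. A call with a number of a shift or a turn outside -1 to 1 is refused whole. A call with a gripper value outside its range is refused whole. "gripper" is the gripper command: -1 is shut, 1 is fully open, values between are in proportion, set as the call begins (left out, the last holds). The fingers move at their own pace and stop on an object; the grip force is fixed at half the most. Time passes only in rows, so rows that do not move let the fingers close. It gives the time, the measured TCP pose, the force, the opening and the grip force at its end, in the units of the state.
- bot.read_state(): the state, without advancing time (a new reading comes with each control period).
- capture(name): name is "scene" or "top" or "wrist"; returns the picture (400x640x3 uint8, red, green, blue); there is no depth.
- camera_model(name): a dict with "vertical_fov" (degrees; the focal length in pixels is half the picture's height over the tangent of half this angle, whatever the lens; pixels are square), "cx", "cy" (the principal point, pixels), "position" and "rotation" of the camera in the world; the wrist camera has in their place "hand_eye" (4x4, takes a point from camera to tool coordinates, whose origin is the TCP and whose axes are the flange's). Camera axes: x right, y down, z forward; pixel columns grow to the right and rows downward; lengths in m; the calibration is good to about 2 mm. A picture is of the moment at which its call begins: read the wrist's pose just before it. camera_model takes no time and is no camera call.
- bot.hand_in(): hands the job in; it is judged then, once.
The state is a dict: "time_s": time; "joint_positions": joint angles; "qvel": joint speeds; "tau": joint torques, N m; "position": TCP position; "tcp_rot": TCP orientation; "force": force on the tool from outside, world axes, zero at the start; "moment": the same for the moment, N m; "opening": opening from 0.0 (shut) to 1.0 (fully open); "grasp_force": force on a finger pad.
Only numpy, scipy, OpenCV 4.12 (cv2) and the standard library are available. Lean on these libraries where they do the work, as an engineer would, in place of code of your own. Each camera call takes 0.05 s, during which the arm holds its last target. There are 200 camera calls.

TASK

Five glass marbles lie at the back of the sprung tipping tray; get all five into the open white cup that stands below one corner of the tray's lip. Take the plywood card, hold it across the tray near the lip with one end against the side wall away from the cup and the other end nearer the lip, so that it blocks all but a narrow gap at the cup's corner and the marbles roll along it to the gap, and press the tray down with the card so that the marbles run out into the cup; do not touch the tray or the marbles with the gripper. Then let the tray swing back, stand the card upright on the table clear of everything and let go, leaving the cup, tin, candlestick and mug standing where they are.

Things in the scene. Friction and masses are not known exactly. Their poses are not given: they have to be found in the camera images.
- stand: Fixed wooden stand that carries the tray between two uprights, whose inner faces are 88 mm and outer faces 102 mm either side of the middle, tops 126 mm high. Origin on the table straight below the tray's pivot, which is 112 mm above it; z up, y along the pivot axis. The tray's open lip is on the stand's -x side, roughly towards the robot.
- tray (a joint): Tilt of the steel tray about its pivot, rad. 0 = at rest on a stop, held by a spring, lip raised 0.14 rad above level; grows as the lip goes down: 0.14 = level, 0.55 = end stop. Pressing 37 mm in front of the pivot takes about 4 N at first, 9 N when fully down; let go, it swings back to 0. Fully down, the lip's underside is 78 mm above the table.
- tray_lip (a point): Middle of the tray's open front edge (lip), on the floor's top face. x to the tray's back, y along the lip, z out of the floor. The tray's flat floor is 150 by 150 mm inside, with walls 33 mm high at the back and both sides (75 mm either side of this point), none in front. The pivot axis lies in the floor's top face, 75 mm behind this point.
- card_mid (a point): The blocking card: loose plywood, 18 mm thick (its x), upright on the table, squeegee-shaped: a blade 100 mm long (y) and 50 mm high, with a grip 50 mm long and 46 mm high rising from its middle; 96 mm high in all, 0.12 kg. This point is its centre, 48 mm above its bottom edge; z up. It stands left or right of the tray.
- cup: Loose white ceramic cup, open at the top, 84 mm across outside and 76 mm inside at the mouth, 62 mm high, 0.35 kg. Origin at the centre of its underside. It stands below the left or the right corner of the tray's lip, about 55 mm to that side of the middle and about 20 mm out in front of the lowered lip.
- tin: Loose closed tin, 72 mm across, 60 mm high, that stands below the other corner of the lip. Origin at the centre of its underside. A bystander.
- candlestick: Brass candlestick, 72 mm across its foot, 110 mm high; origin at the centre of its underside. A bystander, on the other side of the tray from the card.
- mug: Blue mug, 80 mm across, 90 mm high, left of the tray; origin at the centre of its underside. A bystander.
- marble0_center (a point): Centre of one of five equal green glass marbles, 25 mm across, 20 g, loose on the tray's floor against its back wall, side by side (number 1 of 5).
- marble1_center (a point): Centre of one of five equal green glass marbles, 25 mm across, 20 g, loose on the tray's floor against its back wall, side by side (number 2 of 5).
- marble2_center (a point): Centre of one of five equal green glass marbles, 25 mm across, 20 g, loose on the tray's floor against its back wall, side by side (number 3 of 5).
- marble3_center (a point): Centre of one of five equal green glass marbles, 25 mm across, 20 g, loose on the tray's floor against its back wall, side by side (number 4 of 5).
- marble4_center (a point): Centre of one of five equal green glass marbles, 25 mm across, 20 g, loose on the tray's floor against its back wall, side by side (number 5 of 5).

How it is judged:
By the outcome, as a careful person would: the job done as asked, in the order asked, and still so for the second after the job is handed in, with the robot touching nothing.
It also fails if it takes over 56 s, if anything falls off the work surface, if the arm or the gripper's body presses on something with over 40 N, if the wrist force passes 120 N, or if a joint passes its speed limit or range.

## Working session

There is one attempt and no reset: what is moved stays moved. The work goes in short steps, Python scripts to look and compute and a tool call to move; the robot and the scene stay as the last step left them, time stands still between calls to the robot, and variables do not carry over. Pictures are saved under pics/ and viewed, at most 13 in all, crops included, and the job is handed in when it is done.

Besides the shell and the picture viewer there is one more tool, called after ">>>" as name(argument=value, ...), one argument or row to a line, values as JSON. apply_moves: Moves the arm, as the interface text tells. Its arguments: {"type":"object","properties":{"plan":{"type":"string"},"gripper":{"type":"number"}},"required":["plan"]}

```bash
mkdir -p pics; ls; python3 - <<'E'
from rig import bot,capture,camera_model
import cv2
for n in("scene","top"):
    cv2.imwrite(f"pics/{n}0.png",cv2.cvtColor(capture(n),cv2.COLOR_RGB2BGR)); print(n,camera_model(n))
print(camera_model("wrist"))
s=bot.read_state();print(s["time_s"],s["tcp_rot"],s["force"],bot.hold_point_z)
E
```

```text
pics
scene {'vertical_fov': 55.63327567533664, 'cx': 316.13361217076766, 'cy': 200.2599557867241, 'position': array([ 0.90819429, -0.2150653 ,  0.7943364 ]), 'rotation': array([[ 0.49611203,  0.74731396, -0.44203473],
       [ 0.86815422, -0.4190637 ,  0.26588318],
       [ 0.0134575 , -0.51566216, -0.85668631]])}
top {'vertical_fov': 49.415462801646534, 'cx': 325.7792560379284, 'cy': 196.9374993959114, 'position': array([0.3329348 , 0.02522991, 1.12349197]), 'rotation': array([[-0.04408755, -0.97007548,  0.23876734],
       [-0.99902584,  0.04326721, -0.00867849],
       [-0.00191201, -0.23891736, -0.97103802]])}
{'vertical_fov': 68.4570291630017, 'cx': 315.57760903783725, 'cy': 201.80787241120396, 'hand_eye': array([[-9.32341555e-04, -9.60897385e-01, -2.76903136e-01,
         7.61155834e-02],
       [ 9.99999018e-01, -1.18565969e-03,  7.47397306e-04,
         9.29763353e-05],
       [-1.04648500e-03, -2.76902167e-01,  9.60897546e-01,
        -1.62075682e-01],
       [ 0.00000000e+00,  0.00000000e+00,  0.00000000e+00,
         1.00000000e+00]])}
0.1 [[ 9.59730681e-01  2.80921633e-01 -2.36494250e-04]
 [ 2.80921544e-01 -9.59728720e-01  1.96736041e-03]
 [ 3.25703775e-04 -1.95457247e-03 -9.99998037e-01]] [ 0.50822523 -0.74064922  0.00213765] -0.0187
```

View pics/scene0.png

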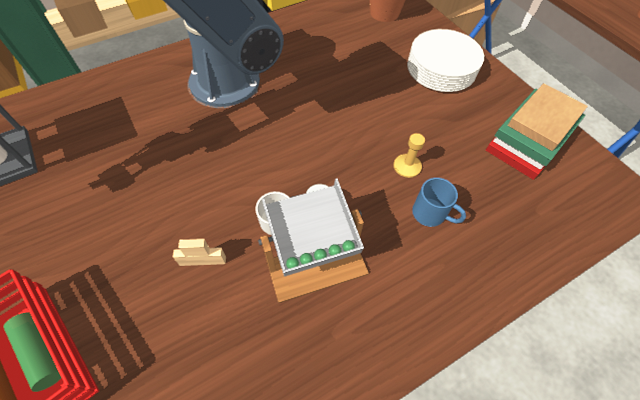

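View pics/top0.png

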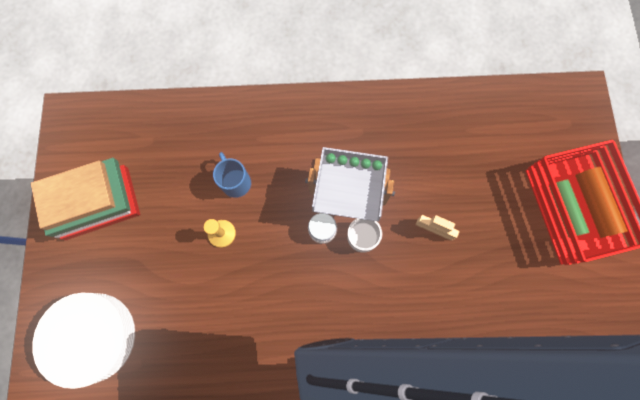

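The scene view shows the tray at (315,230), the cup at (272,208) and the card at (200,253). The top view shows the cup at (365,235), the tin at (322,228), the card at (438,227), and the tray corners at about (322,150), (387,157), (380,220) and (314,213). So the cup is at the right (-y) corner and the card is on the right too.

```bash
python3 - <<'E'
import cv2
a=cv2.imread("pics/top0.png")[140:260,300:480];cv2.imwrite("pics/top_c.png",cv2.resize(a,None,fx=4.4,fy=4.4,interpolation=cv2.INTER_CUBIC))
a=cv2.imread("pics/scene0.png")[170:310,165:375];cv2.imwrite("pics/scene_c.png",cv2.resize(a,None,fx=3.8,fy=3.8,interpolation=cv2.INTER_CUBIC))
E
```

```text
(no output)
```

View pics/top_c.png

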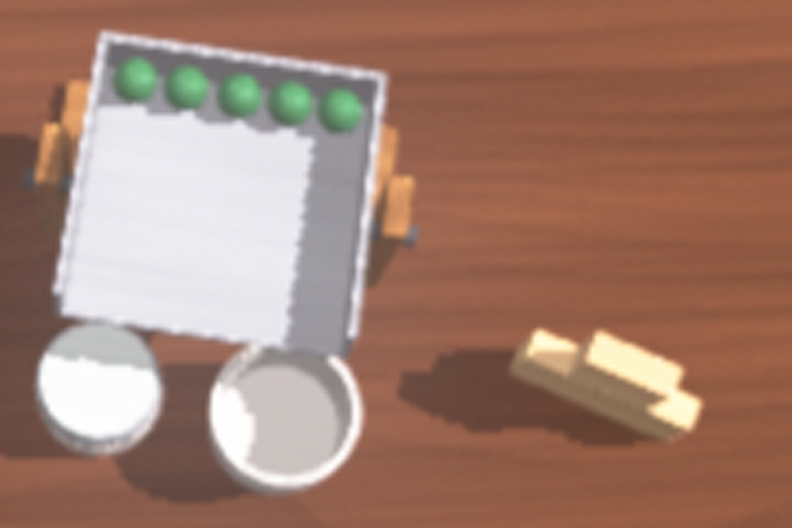

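View pics/scene_c.png

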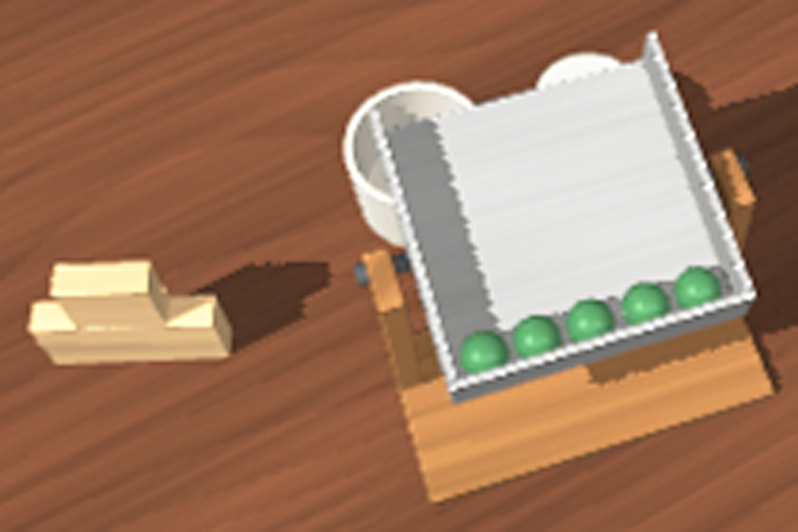

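```bash
cat > h.py <<'E'
import numpy as np,cv2
from rig import bot,capture,camera_model
def ray(m,u,v,R=None,p=None):
    f=200/np.tan(np.radians(m["vertical_fov"]/2))
    d=np.array([(u-m["cx"])/f,(v-m["cy"])/f,1.])
    R=m["rotation"] if R is None else R; p=m["position"] if p is None else p
    return p,R@d
def cast(m,u,v,z,R=None,p=None):
    p,d=ray(m,u,v,R,p); return p+d*(z-p[2])/d[2]
def tri(a,b):
    (p,d),(q,e)=a,b
    d=d/np.linalg.norm(d);e=e/np.linalg.norm(e)
    A=np.stack([d,-e],1);s=np.linalg.lstsq(A,q-p,rcond=None)[0]
    x=p+d*s[0];y=q+e*s[1];return (x+y)/2,np.linalg.norm(x-y)
def wrist():
    m=camera_model("wrist");s=bot.read_state();H=m["hand_eye"];R=np.array(s["tcp_rot"])
    img=capture("wrist");return img,m,R@H[:3,:3],np.array(s["position"])+R@H[:3,3]
E
python3 - <<'E'
from h import *
np.set_printoptions(precision=4,suppress=True)
T=camera_model("top");S=camera_model("scene")
t=lambda u,v:(299.5+(u+.5)/4.4,139.5+(v+.5)/4.4)
s=lambda u,v:(164.5+(u+.5)/3.8,169.5+(v+.5)/3.8)
mt=[(137,80),(188,87),(240,96),(292,103),(342,110)]; ms=[(697,286),(645,301),(590,319),(537,336),(485,350)]
for a,b in zip(mt,ms): print("marble",tri(ray(T,*t(*a)),ray(S,*s(*b))),cast(T,*t(*a),.1157)[:2],cast(S,*s(*b),.1157)[:2])
for n,a in dict(lipL=(62,315),lipR=(348,355)).items(): print(n,cast(T,*t(*a),.1225)[:2])
print("lipS",[cast(S,*s(*b),.1225)[:2] for b in[(388,130),(645,65)]])
print("cup T",cast(T,*t(286,417),.062)[:2],"S",cast(S,*s(417,152),.062)[:2])
print("tin",cast(T,*t(98,385),.060)[:2])
print("grip T",[cast(T,*t(*a),.096)[:2] for a in[(598,332),(683,375)]])
print("bladetop T",[cast(T,*t(*a),.05)[:2] for a in[(538,329),(702,402)]], "bot",[cast(T,*t(*a),.0)[:2] for a in[(512,370),(670,441)]])
print("grip S",[cast(S,*s(*a),.096)[:2] for a in[(55,263),(150,262),(162,290),(50,292)]])
print("bot S",[cast(S,*s(*a),0)[:2] for a in[(50,362),(230,355)]])
print("candle,mug",cast(T,222,234,0.)[:2],cast(T,232,178,.09)[:2])
E
```

```text
marble (array([ 0.6777, -0.0006,  0.1174]), np.float64(0.0009806864510145535)) [ 0.6785 -0.0002] [ 0.6769 -0.0005]
marble (array([ 0.6721, -0.0285,  0.1184]), np.float64(0.0008625910051892314)) [ 0.6732 -0.0283] [ 0.6709 -0.0282]
marble (array([ 0.6662, -0.0572,  0.1164]), np.float64(0.0011614560102379753)) [ 0.6667 -0.0568] [ 0.6657 -0.0576]
marble (array([ 0.6609, -0.0854,  0.1165]), np.float64(0.0004954610227051691)) [ 0.6613 -0.0853] [ 0.6606 -0.0855]
marble (array([ 0.6552, -0.1122,  0.1182]), np.float64(0.00011118578585797395)) [ 0.656  -0.1126] [ 0.6543 -0.1118]
lipL [0.5458 0.0462]
lipR [ 0.5173 -0.105 ]
lipS [array([ 0.5194, -0.0993]), array([0.5514, 0.0437])]
cup T [ 0.4948 -0.0756] S [ 0.5061 -0.0806]
tin [0.518  0.0288]
grip T [array([ 0.5289, -0.246 ]), array([ 0.5031, -0.2897])]
bladetop T [array([ 0.5409, -0.2241]), array([ 0.4947, -0.3128])] bot [array([ 0.5265, -0.2178]), array([ 0.48 , -0.307])]
grip S [array([ 0.4916, -0.2843]), array([ 0.5156, -0.2404]), array([ 0.534 , -0.2408]), array([ 0.5063, -0.2922])]
bot S [array([ 0.4935, -0.3175]), array([ 0.5407, -0.2251])]
candle,mug [0.5218 0.29  ] [0.6456 0.2458]
```

>>> apply_moves(
  plan="0.592 -0.324 0.033 0 0 0;0.592 -0.324 0.033 0 0 0;0.592 -0.324 0.033 0 0 0;0.592 -0.324 0.033 0 0 0;0.592 -0.324 0.033 0 0 0;0.592 -0.324 0.033 0 0 0;0.592 -0.324 0.033 0 0 0",
  gripper=1,
)

```text
time_s: 0.68
position: [0.3434, -0.4312, 0.2106]
tcp_rot: [[0.96, 0.281, -0.0], [0.281, -0.96, 0.001], [-0.0, -0.001, -1.0]]
force: [-0.9, -0.5, 0.2]
opening: 0.997
grasp_force: 0.0
```

>>> apply_moves(
  plan="0.592 -0.324 0.033 0 0 0;0.592 -0.324 0.033 0 0 0;0.592 -0.324 0.033 0 0 0;0.592 -0.324 0.033 0 0 0;0.592 -0.324 0.033 0 0 0;0.592 -0.324 0.033 0 0 0;0.592 -0.324 0.033 0 0 0",
)

```text
time_s: 1.27
position: [0.5103, -0.2641, 0.199]
tcp_rot: [[0.96, 0.281, -0.001], [0.281, -0.96, 0.001], [-0.001, -0.001, -1.0]]
force: [0.1, -0.5, 0.4]
opening: 0.997
grasp_force: 0.0
```

>>> apply_moves(
  plan="0 0 0 0 0 -0.0184;0 0 0 0 0 -0.0184;0 0 0 0 0 -0.0184;0 0 0 0 0 -0.0184;0 0 0 0 0 -0.0184;0 0 0 0 0 -0.0184;0 0 0 0 0 -0.0184;0 0 0 0 0 0;0 0 0 0 0 0",
)

```text
time_s: 2.02
position: [0.5094, -0.2655, 0.1991]
tcp_rot: [[0.462, 0.887, -0.001], [0.887, -0.462, 0.001], [0.0, -0.001, -1.0]]
force: [0.7, 0.3, 1.0]
opening: 1.002
grasp_force: 0.0
```

```bash
python3 - <<'E'
from h import *
np.set_printoptions(precision=4,suppress=True)
img,m,R,p=wrist()
cv2.imwrite("pics/w1.png",cv2.cvtColor(img,cv2.COLOR_RGB2BGR));print(m and R,p)
s=bot.read_state();print(s["time_s"],s["position"],s["tcp_rot"])
E
```

```text
[[ 0.8867 -0.4443 -0.128 ]
 [-0.4624 -0.8518 -0.2464]
 [ 0.0005  0.2776 -0.9607]] [ 0.5447 -0.1982  0.3612]
2.0667 [ 0.5094 -0.2656  0.1992] [[ 0.4614  0.8872 -0.0005]
 [ 0.8872 -0.4614  0.0004]
 [ 0.0002 -0.0007 -1.    ]]
```

View pics/w1.png

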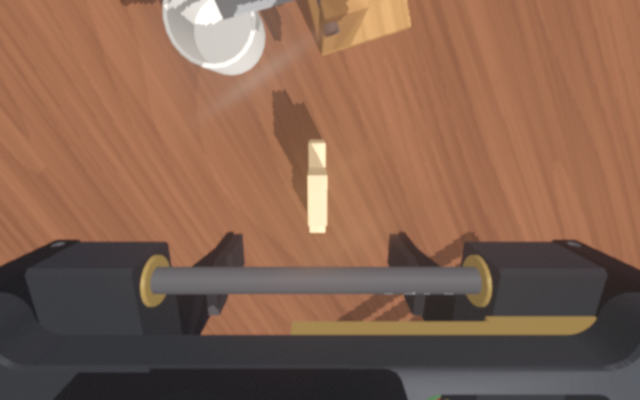

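The card is centred between the fingers: the grip top runs from (317,174) to (317,232), and the blade end is at (317,140). I'll check the grip centre next.

```bash
python3 - <<'E'
from h import *
np.set_printoptions(precision=4,suppress=True)
m=camera_model("wrist");R=np.array([[0.8867,-0.4443,-0.128],[-0.4624,-0.8518,-0.2464],[0.0005,0.2776,-0.9607]]);p=np.array([0.5447,-0.1982,0.3612])
a=cast(m,317.5,174,.096,R,p);b=cast(m,317.5,232,.096,R,p);c=cast(m,317.5,140,.05,R,p)
print(a,b,(a+b)/2,np.linalg.norm(a-b),c)
v=np.array([.4614,.8872]);print("centre from blade end",c[:2]-.05*v)
E
```

```text
[ 0.5232 -0.2436  0.096 ] [ 0.497 -0.294  0.096] [ 0.5101 -0.2688  0.096 ] 0.056872613430888695 [ 0.5359 -0.2197  0.05  ]
centre from blade end [ 0.5128 -0.264 ]
```

>>> apply_moves(
  plan="0 0 0.477 0 0 0;0 0 0.477 0 0 0;0 0 0.477 0 0 0;0 0 0.477 0 0 0;0 0 0.477 0 0 0;0 0 0.477 0 0 0;0 0 0 0 0 0;0 0 0 0 0 0",
)

```text
time_s: 2.73
position: [0.5089, -0.2651, 0.0554]
tcp_rot: [[0.46, 0.888, -0.002], [0.888, -0.46, 0.002], [0.001, -0.003, -1.0]]
force: [-0.3, -0.6, -0.0]
opening: 0.997
grasp_force: 0.0
```

>>> apply_moves(
  plan="0 0 0 0 0 0;0 0 0 0 0 0;0 0 0 0 0 0;0 0 0 0 0 0;0 0 0 0 0 0;0 0 0 0 0 0;0 0 0 0 0 0;0 0 0 0 0 0;0 0 0 0 0 0;0 0 0 0 0 0",
  gripper=-1,
)

```text
time_s: 3.57
position: [0.5095, -0.2656, 0.0563]
tcp_rot: [[0.459, 0.888, -0.0], [0.888, -0.459, 0.0], [0.0, -0.0, -1.0]]
force: [-0.5, 0.3, -0.4]
opening: 0.327
grasp_force: 0.0
```

>>> apply_moves(
  plan="0 0 0 0 0 0;0 0 0 0 0 0;0 0 0 0 0 0;0 0 0 0 0 0;0 0 0 0 0 0;0 0 0 0 0 0;0 0 0 0 0 0;0 0 0 0 0 0",
)

```text
time_s: 4.23
position: [0.5095, -0.2657, 0.0563]
tcp_rot: [[0.459, 0.888, -0.0], [0.888, -0.459, 0.0], [0.0, -0.0, -1.0]]
force: [0.4, 0.6, 0.2]
opening: 0.203
grasp_force: 30.0
```

>>> apply_moves(
  plan="0 0 -0.2 0 0 0;0 0 -0.5 0 0 0;0 0 -0.5 0 0 0;0 0 -0.5 0 0 0;0 0 -0.5 0 0 0;0 0 -0.5 0 0 0;0 0 -0.5 0 0 0;0 0 -0.5 0 0 0;0 0 -0.3 0 0 0;0 0 0 0 0 0",
)

```text
time_s: 5.07
position: [0.5114, -0.267, 0.2611]
tcp_rot: [[0.459, 0.889, 0.007], [0.889, -0.459, -0.006], [-0.002, 0.009, -1.0]]
force: [0.9, -0.6, -0.4]
opening: 0.205
grasp_force: 30.0
```

>>> apply_moves(
  plan="0.631 -0.162 0 0 0 0;0.631 -0.162 0 0 0 0;0.631 -0.162 0 0 0 0;0.631 -0.162 0 0 0 0;0.631 -0.162 0 0 0 0;0.631 -0.162 0 0 0 0;0.631 -0.162 0 0 0 0;0.631 -0.162 0 0 0 0;0 0 0 0 0 0.0127;0 0 0 0 0 0.0127",
)

```text
time_s: 5.9
position: [0.567, -0.0092, 0.2552]
tcp_rot: [[0.594, 0.804, -0.002], [0.804, -0.594, 0.001], [-0.001, -0.002, -1.0]]
force: [-0.3, -0.4, -1.3]
opening: 0.206
grasp_force: 30.0
```

>>> apply_moves(
  plan="0 0 0.5 0 0 0;0 0 0 0 0 0;0 0 0 0 0 0;0 0 0 0 0 0",
)

```text
time_s: 6.23
position: [0.5675, -0.0118, 0.2312]
tcp_rot: [[0.594, 0.804, -0.001], [0.804, -0.594, 0.0], [-0.0, -0.001, -1.0]]
force: [-0.3, -0.2, -1.2]
opening: 0.201
grasp_force: 30.0
```

```bash
python3 - <<'E'
from h import *
np.set_printoptions(precision=4,suppress=True)
img,m,R,p=wrist()
t=capture("top")[100:300,250:450];s=capture("scene")[130:310,220:400]
r=lambda a,f:cv2.resize(a,None,fx=f,fy=f,interpolation=cv2.INTER_CUBIC)
cv2.imwrite("pics/ts2.png",cv2.cvtColor(np.hstack([r(t,2),r(s,400/180)]),cv2.COLOR_RGB2BGR))
cv2.imwrite("pics/w2.png",cv2.cvtColor(img,cv2.COLOR_RGB2BGR))
s=bot.read_state();print(s["time_s"],s["position"],s["tcp_rot"],s["force"])
E
```

```text
6.3833 [ 0.5683 -0.012   0.2322] [[ 0.5945  0.8041  0.0015]
 [ 0.8041 -0.5945 -0.0003]
 [ 0.0007  0.0013 -1.    ]] [-0.2423  0.6546 -1.2858]
```

View pics/w2.png

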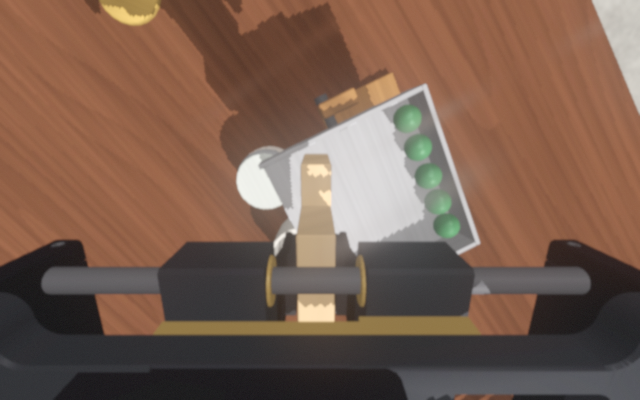

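View pics/ts2.png

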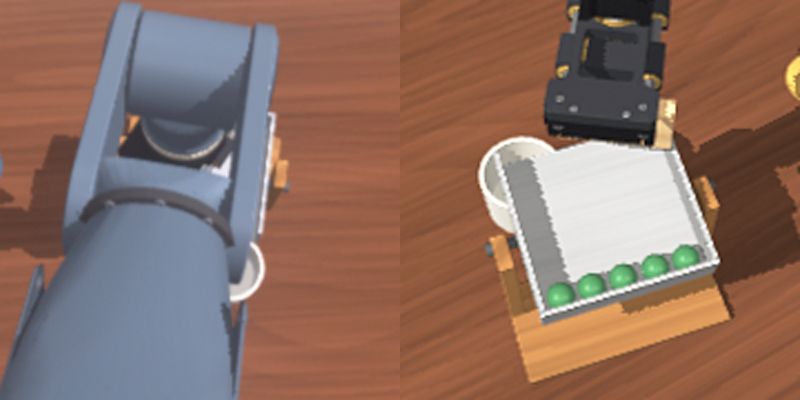

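The wrist view shows the card held with its blade end at (316,155), the left wall top running from (265,163) to (425,85), and the marbles from (407,118) to (447,226). I'll check the card end and tray pose from this.

```bash
python3 - <<'E'
from h import *
np.set_printoptions(precision=4,suppress=True)
m=camera_model("wrist");H=m["hand_eye"]
T=np.array([[.5945,.8041,.0015],[.8041,-.5945,-.0003],[.0007,.0013,-1]]);tp=np.array([.5683,-.0120,.2322])
R=T@H[:3,:3];p=tp+T@H[:3,3]
P=np.array([.6041,-.0442]);y=np.radians(-11.4);X=np.array([np.cos(y),np.sin(y)]);Y=np.array([-X[1],X[0]])
f=lambda w:np.array([(w[:2]-P)@X,(w[:2]-P)@Y])
for u in[(407,118),(418,147),(429,176),(438,202),(447,226)]: print("m",f(cast(m,*u,.1157,R,p)))
for u in[(303,155),(329,155)]:
    w=cast(m,*u,tp[2]-.006,R,p);print("card end",f(w),T.T@(w-tp))
# wall outer top: rest frame z=33mm above floor
for u,x in[((265,163),-.070),((425,85),.080)]: print("wall",f(cast(m,*u,.112-x*.14+.033,R,p)))
print("tcp",f(tp))
E
```

```text
m [0.0664 0.0569]
m [0.0667 0.0279]
m [ 0.067  -0.0027]
m [ 0.0665 -0.0313]
m [ 0.0666 -0.0593]
card end [-0.0243  0.0774] [ 0.0552 -0.0069  0.006 ]
card end [-0.0109  0.0711] [0.0552 0.0079 0.006 ]
wall [-0.0615  0.078 ]
wall [0.0841 0.0777]
tcp [-0.0415  0.0245]
```

>>> apply_moves(
  plan="0 0 0.3 0 0 0;0 0 0.3 0 0 0;0 0 0.2 0 0 0;0 0 0.1 0 0 0;0 0 0.1 0 0 0;0 0 0 0 0 0;0 0 0 0 0 0",
)

```text
time_s: 6.97
position: [0.5682, -0.0118, 0.1816]
tcp_rot: [[0.594, 0.804, 0.0], [0.804, -0.594, -0.0], [0.0, 0.0, -1.0]]
force: [0.2, -0.3, -0.5]
opening: 0.209
grasp_force: 30.0
```

>>> apply_moves(
  plan="0 0 0.1 0 0 0;0 0 0.05 0 0 0;0 0 0.05 0 0 0;0 0 0.05 0 0 0;0 0 0.05 0 0 0;0 0 0 0 0 0;0 0 0 0 0 0;0 0 0 0 0 0",
)

```text
time_s: 7.63
position: [0.5684, -0.0121, 0.1676]
tcp_rot: [[0.594, 0.804, 0.002], [0.804, -0.594, -0.001], [0.0, 0.002, -1.0]]
force: [-1.6, -0.4, 8.8]
opening: 0.202
grasp_force: 30.0
```

```bash
cat > snap.py <<'E'
import sys
from h import *
w=capture("wrist")[60:260,200:500];s=capture("scene")[150:300,220:380]
r=lambda a,h:cv2.resize(a,(int(a.shape[1]*h/a.shape[0]),h),interpolation=cv2.INTER_CUBIC)
cv2.imwrite(sys.argv[1],cv2.cvtColor(np.hstack([r(w,280),r(s,280)]),cv2.COLOR_RGB2BGR))
for i in range(1):
    q=bot.read_state();print(q["time_s"],q["force"],q["moment"])
E
python3 snap.py pics/c3.png
```

```text
7.7333 [-1.24178879  0.03117939  8.86434273] [-0.06364897  0.11283229  0.01661799]
```

View pics/c3.png

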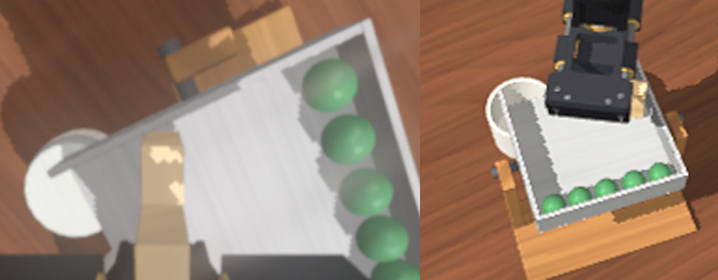

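>>> apply_moves(
  plan="-0.0011 -0.0118 0.0085 -0.00144 0.00067 0;-0.0011 -0.0118 0.0085 -0.00144 0.00067 0;-0.0011 -0.0118 0.0085 -0.00144 0.00067 0;-0.0011 -0.0118 0.0085 -0.00144 0.00067 0;-0.0011 -0.0118 0.0085 -0.00144 0.00067 0;-0.0011 -0.0118 0.0085 -0.00144 0.00067 0;-0.0011 -0.0118 0.0085 -0.00144 0.00067 0;-0.0011 -0.0118 0.0085 -0.00144 0.00067 0;-0.0011 -0.0118 0.0085 -0.00144 0.00067 0;-0.0011 -0.0118 0.0085 -0.00144 0.00067 0",
)

```text
time_s: 8.57
position: [0.5633, -0.0105, 0.1634]
tcp_rot: [[0.591, 0.8, 0.1], [0.805, -0.592, -0.024], [0.04, 0.094, -0.995]]
force: [-3.3, -4.3, 10.2]
opening: 0.207
grasp_force: 30.0
```

```bash
cat > green.py <<'E'
from h import *
img,m,R,p=wrist();h=cv2.cvtColor(img,cv2.COLOR_RGB2HSV)
k=cv2.inRange(h,(45,70,30),(90,255,255))[:260]
n,_,st,c=cv2.connectedComponentsWithStats(k)
print("wrist",[(int(a[4]),c[i].round().tolist()) for i,a in enumerate(st) if i and a[4]>60])
img=capture("scene");h=cv2.cvtColor(img,cv2.COLOR_RGB2HSV)
k=cv2.inRange(h,(45,70,30),(90,255,255));k[:, :225]=0;k[:,400:]=0;k[:150]=0
n,_,st,c=cv2.connectedComponentsWithStats(k)
print("scene",[(int(a[4]),c[i].round().tolist()) for i,a in enumerate(st) if i and a[4]>8])
q=bot.read_state();print(q["time_s"],q["position"].round(4),q["force"].round(1),q["opening"])
E
python3 green.py
```

```text
wrist [(99, [404.0, 150.0]), (84, [422.0, 174.0]), (82, [432.0, 222.0]), (63, [448.0, 241.0])]
scene [(111, [342.0, 227.0]), (111, [328.0, 231.0]), (112, [314.0, 235.0]), (112, [300.0, 239.0]), (118, [286.0, 243.0])]
8.6667 [ 0.5632 -0.0103  0.1633] [-2.9 -3.8  9.7] 0.2018038867804438
```

>>> apply_moves(
  plan="0 0 0 0 0 0;0 0 0 0 0 0;0 0 0 0 0 0;0 0 0 0 0 0",
)

```text
time_s: 9.0
position: [0.5632, -0.0101, 0.1632]
tcp_rot: [[0.592, 0.8, 0.099], [0.805, -0.593, -0.023], [0.041, 0.093, -0.995]]
force: [-3.5, -3.9, 9.8]
opening: 0.202
grasp_force: 30.0
```

```bash
python3 green.py
```

```text
wrist [(143, [352.0, 183.0])]
scene [(100, [274.0, 206.0]), (106, [286.0, 209.0]), (105, [301.0, 212.0]), (102, [316.0, 213.0]), (107, [331.0, 214.0])]
9.1 [ 0.5633 -0.0101  0.1632] [-4.2 -3.2  9.2] 0.2039087654264426
```

>>> apply_moves(
  plan="0 0 0 0 0 0;0 0 0 0 0 0;0 0 0 0 0 0;0 0 0 0 0 0;0 0 0 0 0 0;0 0 0 0 0 0",
)

```text
time_s: 9.6
position: [0.5633, -0.0101, 0.1632]
tcp_rot: [[0.592, 0.8, 0.099], [0.805, -0.593, -0.023], [0.041, 0.093, -0.995]]
force: [-2.9, -2.6, 9.7]
opening: 0.204
grasp_force: 30.0
```

```bash
python3 green.py;python3 snap.py pics/c4.png
```

```text
wrist [(99, [354.0, 190.0])]
scene [(21, [270.0, 206.0]), (101, [295.0, 211.0]), (105, [312.0, 213.0]), (104, [329.0, 214.0])]
9.7 [ 0.5633 -0.0102  0.1632] [-3.  -3.8  9.7] 0.20773336550576038
9.8 [-3.20465801 -3.96041199  9.66362401] [-0.61563003  0.26686539 -0.1151563 ]
```

View pics/c4.png

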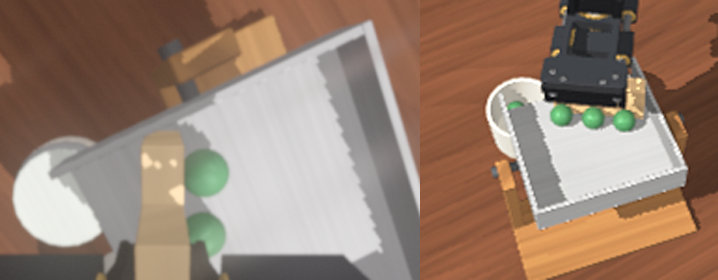

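The scene view shows one marble in the cup at crop (515,105), with three rolling along the card at (560–625,117). I'll tilt further.

>>> apply_moves(
  plan="-0.0047 -0.0101 0.0085 -0.00144 0.00067 0;-0.0047 -0.0101 0.0085 -0.00144 0.00067 0;-0.0047 -0.0101 0.0085 -0.00144 0.00067 0;-0.0047 -0.0101 0.0085 -0.00144 0.00067 0;-0.0047 -0.0101 0.0085 -0.00144 0.00067 0;-0.0047 -0.0101 0.0085 -0.00144 0.00067 0;-0.0047 -0.0101 0.0085 -0.00144 0.00067 0;-0.0047 -0.0101 0.0085 -0.00144 0.00067 0;-0.0047 -0.0101 0.0085 -0.00144 0.00067 0;-0.0047 -0.0101 0.0085 -0.00144 0.00067 0",
)

```text
time_s: 10.63
position: [0.5586, -0.0091, 0.1583]
tcp_rot: [[0.585, 0.787, 0.197], [0.807, -0.59, -0.042], [0.083, 0.183, -0.98]]
force: [-4.9, -3.7, 10.2]
opening: 0.203
grasp_force: 30.0
```

```bash
python3 green.py
```

```text
wrist [(194, [351.0, 195.0])]
scene [(41, [271.0, 207.0]), (100, [293.0, 212.0]), (103, [310.0, 213.0]), (102, [326.0, 214.0])]
10.7333 [ 0.5585 -0.0089  0.1582] [-4.3 -4.1  9.7] 0.20713251249504724
```

>>> apply_moves(
  plan="-0.0047 -0.0101 0.0085 -0.00144 0.00067 0;-0.0047 -0.0101 0.0085 -0.00144 0.00067 0;-0.0047 -0.0101 0.0085 -0.00144 0.00067 0;-0.0047 -0.0101 0.0085 -0.00144 0.00067 0;-0.0047 -0.0101 0.0085 -0.00144 0.00067 0;-0.0047 -0.0101 0.0085 -0.00144 0.00067 0;-0.0047 -0.0101 0.0085 -0.00144 0.00067 0;-0.0047 -0.0101 0.0085 -0.00144 0.00067 0;-0.0047 -0.0101 0.0085 -0.00144 0.00067 0;-0.0047 -0.0101 0.0085 -0.00144 0.00067 0",
)

```text
time_s: 11.57
position: [0.5543, -0.008, 0.1528]
tcp_rot: [[0.575, 0.764, 0.292], [0.809, -0.585, -0.061], [0.124, 0.271, -0.955]]
force: [-5.2, -4.3, 10.8]
opening: 0.207
grasp_force: 30.0
```

```bash
python3 green.py
```

```text
wrist []
scene [(89, [273.0, 208.0]), (99, [288.0, 212.0])]
11.6667 [ 0.5542 -0.0079  0.1527] [-5.2 -4.3 10.2] 0.20157399230485662
```

>>> apply_moves(
  plan="-0.0047 -0.0101 0.0085 -0.00144 0.00067 0;-0.0047 -0.0101 0.0085 -0.00144 0.00067 0;-0.0047 -0.0101 0.0085 -0.00144 0.00067 0;-0.0047 -0.0101 0.0085 -0.00144 0.00067 0;-0.0047 -0.0101 0.0085 -0.00144 0.00067 0;-0.0047 -0.0101 0.0085 -0.00144 0.00067 0;-0.0047 -0.0101 0.0085 -0.00144 0.00067 0;0 0 0 0 0 0;0 0 0 0 0 0;0 0 0 0 0 0",
)

```text
time_s: 12.5
position: [0.5515, -0.0072, 0.1486]
tcp_rot: [[0.566, 0.744, 0.356], [0.81, -0.581, -0.074], [0.152, 0.33, -0.932]]
force: [-4.8, -3.3, 11.3]
opening: 0.208
grasp_force: 30.0
```

```bash
python3 green.py;python3 snap.py pics/c5.png
```

```text
wrist []
scene [(95, [275.0, 209.0]), (9, [263.0, 213.0])]
12.6 [ 0.5515 -0.0072  0.1486] [-5.4 -3.4 10.2] 0.20365450987269912
12.7 [-5.58187872 -4.41631442 10.41901513] [-0.82035753  0.18842659 -0.34542999]
```

View pics/c5.png

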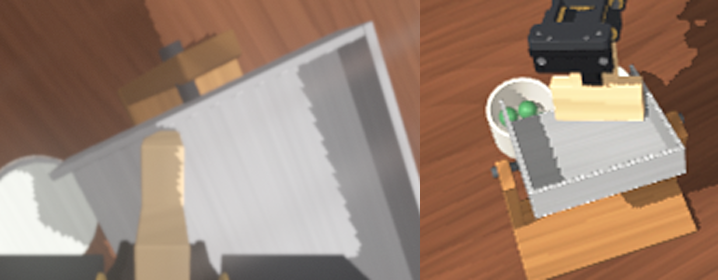

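The tray floor looks empty, and green shows in the cup at crop (515,113). I'll tilt a little more and wait, to be sure nothing rests in the gap.

>>> apply_moves(
  plan="-0.0047 -0.0101 0.0085 -0.00144 0.00067 0;-0.0047 -0.0101 0.0085 -0.00144 0.00067 0;-0.0047 -0.0101 0.0085 -0.00144 0.00067 0;-0.0047 -0.0101 0.0085 -0.00144 0.00067 0;0 0 0 0 0 0;0 0 0 0 0 0;0 0 0 0 0 0;0 0 0 0 0 0;0 0 0 0 0 0;0 0 0 0 0 0",
)

```text
time_s: 13.53
position: [0.5501, -0.0068, 0.1465]
tcp_rot: [[0.56, 0.73, 0.393], [0.812, -0.579, -0.081], [0.168, 0.364, -0.916]]
force: [-6.6, -3.1, 13.4]
opening: 0.209
grasp_force: 30.0
```

```bash
python3 green.py
```

```text
wrist []
scene [(105, [275.0, 209.0])]
13.6333 [ 0.5501 -0.0068  0.1465] [-6.8 -3.  14.1] 0.2023623367819228
```

>>> apply_moves(
  plan="0.0112 0.0308 -0.0249 0.0042 -0.00196 0;0.0112 0.0308 -0.0249 0.0042 -0.00196 0;0.0112 0.0308 -0.0249 0.0042 -0.00196 0;0.0112 0.0308 -0.0249 0.0042 -0.00196 0;0.0112 0.0308 -0.0249 0.0042 -0.00196 0;0.0112 0.0308 -0.0249 0.0042 -0.00196 0;0.0112 0.0308 -0.0249 0.0042 -0.00196 0",
)

```text
time_s: 14.22
position: [0.5573, -0.0083, 0.1577]
tcp_rot: [[0.586, 0.786, 0.199], [0.806, -0.591, -0.04], [0.086, 0.184, -0.979]]
force: [-2.2, 1.7, 6.5]
opening: 0.203
grasp_force: 30.0
```

>>> apply_moves(
  plan="0.0112 0.0308 -0.0249 0.0042 -0.00196 0;0.0112 0.0308 -0.0249 0.0042 -0.00196 0;0.0112 0.0308 -0.0249 0.0042 -0.00196 0;0.0112 0.0308 -0.0249 0.0042 -0.00196 0;0.0112 0.0308 -0.0249 0.0042 -0.00196 0;0.0112 0.0308 -0.0249 0.0042 -0.00196 0;0.0112 0.0308 -0.0249 0.0042 -0.00196 0;0 0 0 0 0 0",
)

```text
time_s: 14.88
position: [0.5687, -0.0113, 0.1675]
tcp_rot: [[0.595, 0.804, 0.002], [0.804, -0.595, 0.0], [0.002, 0.001, -1.0]]
force: [-0.2, 0.8, 5.3]
opening: 0.205
grasp_force: 30.0
```

>>> apply_moves(
  plan="0 0 -0.1 0 0 0;0 0 -0.1 0 0 0;0 0 -0.1 0 0 0;0 0 -0.3 0 0 0;0 0 -0.5 0 0 0;0 0 -0.5 0 0 0;0 0 -0.2 0 0 0;0 0 0 0 0 0",
)

```text
time_s: 15.55
position: [0.5686, -0.0119, 0.2593]
tcp_rot: [[0.594, 0.804, 0.007], [0.804, -0.594, -0.002], [0.002, 0.007, -1.0]]
force: [0.4, -1.0, -1.7]
opening: 0.209
grasp_force: 30.0
```

>>> apply_moves(
  plan="-0.569 0.231 0 0 0 0;-0.569 0.231 0 0 0 0;-0.569 0.231 0 0 0 0;-0.569 0.231 0 0 0 0;-0.569 0.231 0 0 0 0;-0.569 0.231 0 0 0 0;-0.569 0.231 0 0 0 0;-0.569 0.231 0 0 0 0;-0.569 0.231 0 0 0 0;0 0 0 0 0 0",
)

```text
time_s: 16.38
position: [0.4968, -0.2845, 0.255]
tcp_rot: [[0.598, 0.801, -0.001], [0.801, -0.598, -0.003], [-0.003, 0.001, -1.0]]
force: [0.7, -0.0, -1.8]
opening: 0.203
grasp_force: 30.0
```

>>> apply_moves(
  plan="0 0 0.6 0 0 0;0 0 0.6 0 0 0;0 0 0.6 0 0 0;0 0 0.6 0 0 0;0 0 0.6 0 0 0;0 0 0.6 0 0 0;0 0 0.2 0 0 0;0 0 0.1 0 0 0;0 0 0 0 0 0;0 0 0 0 0 0",
)

```text
time_s: 17.22
position: [0.4996, -0.2797, 0.0626]
tcp_rot: [[0.594, 0.804, 0.002], [0.804, -0.594, -0.002], [0.0, 0.003, -1.0]]
force: [-1.0, 1.0, -0.2]
opening: 0.206
grasp_force: 30.0
```

Now I'll ease it down until it touches the table.

>>> apply_moves(
  plan="0 0 0.04 0 0 0;0 0 0.04 0 0 0;0 0 0.02 0 0 0;0 0 0.02 0 0 0;0 0 0 0 0 0;0 0 0 0 0 0",
)

```text
time_s: 17.72
position: [0.4993, -0.2796, 0.0563]
tcp_rot: [[0.594, 0.804, 0.002], [0.804, -0.594, -0.001], [0.0, 0.002, -1.0]]
force: [0.5, 0.0, 1.5]
opening: 0.205
grasp_force: 30.0
```

```bash
python3 - <<'E'
from h import *
s=bot.read_state();print(s["position"],s["force"])
E
```

```text
[ 0.49929829 -0.27957959  0.05629778] [0.49436915 0.01109792 1.48320212]
```

>>> apply_moves(
  plan="0 0 0.01 0 0 0;0 0 0 0 0 0",
)

```text
time_s: 17.88
position: [0.4994, -0.2796, 0.0562]
tcp_rot: [[0.594, 0.804, 0.002], [0.804, -0.594, -0.001], [0.0, 0.003, -1.0]]
force: [-0.2, 0.4, 4.4]
opening: 0.207
grasp_force: 30.0
```

>>> apply_moves(
  plan="0 0 0 0 0 0;0 0 0 0 0 0;0 0 0 0 0 0;0 0 0 0 0 0;0 0 0 0 0 0;0 0 0 0 0 0;0 0 0 0 0 0;0 0 0 0 0 0;0 0 0 0 0 0;0 0 0 0 0 0",
  gripper=1,
)

```text
time_s: 18.72
position: [0.499, -0.2794, 0.0553]
tcp_rot: [[0.594, 0.804, 0.001], [0.804, -0.594, -0.001], [0.0, 0.001, -1.0]]
force: [0.1, -0.2, -0.4]
opening: 0.878
grasp_force: 0.0
```

>>> apply_moves(
  plan="0 0 -0.2 0 0 0;0 0 -0.5 0 0 0;0 0 -0.6 0 0 0;0 0 -0.6 0 0 0;0 0 -0.6 0 0 0;0 0 -0.6 0 0 0;0 0 -0.6 0 0 0;0 0 0 0 0 0",
)

```text
time_s: 19.38
position: [0.5018, -0.2816, 0.2477]
tcp_rot: [[0.594, 0.804, 0.012], [0.804, -0.594, -0.01], [-0.001, 0.015, -1.0]]
force: [0.8, -0.5, 0.6]
opening: 1.004
grasp_force: 0.0
```

>>> apply_moves(
  plan="-0.6 0 0 0 0 0;-0.6 0 0 0 0 0;-0.6 0 0 0 0 0;-0.6 0 0 0 0 0;-0.6 0 0 0 0 0;0 0 0 0 0 0;0 0 0 0 0 0",
)

```text
time_s: 19.97
position: [0.4085, -0.4008, 0.2403]
tcp_rot: [[0.597, 0.802, 0.001], [0.802, -0.597, -0.0], [0.001, 0.001, -1.0]]
force: [0.7, 0.5, 0.6]
opening: 1.002
grasp_force: 0.0
```

```bash
python3 - <<'E'
from h import *
s=capture("scene")[140:300,150:400];t=capture("top")[130:270,290:480]
r=lambda a,w:cv2.resize(a,(w,int(a.shape[0]*w/a.shape[1])),interpolation=cv2.INTER_CUBIC)
a=r(s,400);b=r(t,400);h=max(len(a),len(b));pad=lambda x:np.pad(x,((0,h-len(x)),(0,0),(0,0)))
cv2.imwrite("pics/fin.png",cv2.cvtColor(np.hstack([pad(a),pad(b)]),cv2.COLOR_RGB2BGR))
E
```

```text
(no output)
```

View pics/fin.png

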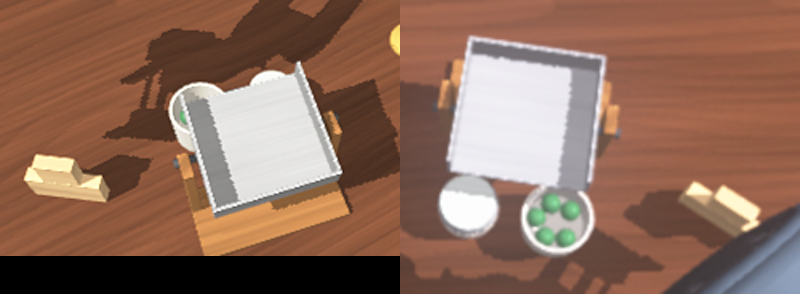

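The final view shows all five marbles in the cup at (560,218) in the right panel. The tray is back at rest, and the card stands upright and clear at (725,208).

```bash
python3 -c "
from rig import bot
print(bot.hand_in())"
```

```text
the job is handed in; nothing more can be done
None
```

All five marbles are in the cup, the tray has swung back to rest, the card stands upright on the table clear of everything, and the job is handed in at about 20 s (no verdict was shown).

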